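# Open the spring-jaw blank holder and hold it at the mark

### The arm

A 6-joint arm with a two-finger parallel gripper is mounted at the origin on a cart in front of the work surface, level with it; the furniture and walls round the work are solid. World frame = base frame: x ahead of the robot, y to its left, z up, the work surface at z = 0. Lengths are in m, angles in degrees, forces in N, time in s.
With the tool pointing down it reaches from about 0.25 to 0.725 m from the base axis. Payload 9.7 kg.
Tool frame: the origin (TCP) lies at the very end of the fingers, on their centre line; the grasp point (between the pads) lies 19 mm behind it; y points along the fingers, x is the direction in which the jaws open and shut, and the axes are right-handed (so a half turn about y gives the same grasp; the last joint's range is limited). The gripper opens to 85 mm and grips with 20 to 120 N. Pads are 22 mm wide; open, the fingers measure 114 mm over their backs; the gripper's body (76 mm by 85 mm) begins 54 mm behind the grasp point. The pads swing forward as they close: fully open they stand 13 mm farther back than shut.
Start: joints at [-72.88, 4.979, 10.078, 95.1, 0, 90], TCP at [0.162, -0.526, 0.209] pointing down, gripper open.
Joint ranges: [-179.16, 179.16], [-48.56, 103.87], [-65.8, 70.77], [-126.05, 130.52], [-82.76, 87.17], [-180, 180]. Speed limits (degrees/s): [127.2, 127.2, 147.25, 180, 180, 180].

### API

Orientations are given as [roll, pitch, yaw] about the fixed x, y, z axes, in that order (R = Rz(yaw) Ry(pitch) Rx(roll)).
In Python, from workcell import bot gives the robot as it stands.
- The arm moves only by the shell command python3 -m jog 'ROWS' [FORCE]. ROWS is JSON, a list of rows, each a list of 7 numbers: the closure, from 0 (fully open) to 1 (shut), then the shift along the world's x, y, z in units of 25 mm (1.0 is 25 mm), then the turn, a rotation vector about the world's x, y, z in units of 5 degrees (1.0 is 5 degrees). A call has 1 to 5 rows; each row is the pose to reach, as a shift and turn from the pose commanded when the call began; what a row does not reach only later rows make up. A row lasts 1/10 s, in which the tool goes at most 50 mm and 8.59 degrees, less where a joint would pass 70% of its speed; a pose out of reach is approached as far as the arm can. A call with a gripper value outside its range is refused whole. The fingers move at their own pace and stop on an object; FORCE is the grip in N (left out, the last holds). Time passes only in rows, so rows that repeat a pose let the fingers close. It gives the time, the measured TCP pose, the force and the opening at its end, in the units of the state.
- bot.get_obs(): the state, without advancing time (a new reading comes with each control period).
- bot.camera(name): name is "scene" or "side" or "wrist"; returns (picture, depth): 420x560x3 uint8, red, green, blue; 420x560 float32, m along the optical axis (not along the pixel's ray), 0 where there is no reading.
- bot.camera_model(name): a dict with "fx", "fy", "cx", "cy" (pixels), "rvec" (rotation vector, rad) and "tvec" (3), from world to camera coordinates, as OpenCV has them; the wrist camera has in their place "tool_from_camera" (4x4, takes a point from camera to tool coordinates, whose origin is the TCP and whose axes are the tool frame's). Camera axes: x right, y down, z forward; pixel columns grow to the right and rows downward; lengths in m; the calibration is good to about 2 mm. The wrist camera is an equidistant fisheye: a pixel r from the principal point sees the ray r / f radians off the axis. A picture is of the moment at which its call begins: read the wrist's pose just before it. camera_model takes no time and is no camera call.
- bot.job_done(): hands the job in, once; it reports no verdict.
Trained networks look in the newest picture that a camera, given by its name, has taken for a name from the list of things; names that differ only in an ending like _2 or _b are one class to them, and where a whole thing is asked for, a point or a joint stands for the part that bears it (a point fixed in the world has none). Each returns a list of dicts, best first, with "conf" (0 to 1); they miss things now and then, are a little off and sometimes report something else, mostly with a low value. They report only what shows in the picture. A call takes as long as a camera call.
- bot.regions_of(camera, label): "pixels" (420x560 bool, what is visible of it) and "point" ([row, column] in pixels, amid what is visible of it).
The state is a dict: "time": time; "q": joint angles; "qd": joint speeds; "joint_efforts": joint torques, N m; "ee_pos": TCP position; "tcp_rot": TCP orientation; "wrist_force": force on the tool from outside, world axes, zero at the start; "torque": the same for the moment, N m; "opening": finger opening in m.
Only numpy, scipy, OpenCV 4.12 (cv2) and the standard library are available. Lean on these libraries where they do the work, as an engineer would, in place of code of your own. Each camera call takes 0.05 s, during which the arm holds its last target. There are 200 camera calls.

### The job

I want to lay the next blank in the spring-jaw holder: lift the white dust cover off it by its knob and set the cover down flat and right way up on the bench beside the holder. Then grip the orange tab and pull the spring jaw back until its black pointer stands on the red mark, and finish while still holding it there, because the spring shuts the jaw as soon as you let go. Leave the finial, the small wood block and the goblet where they are.

Things in the scene. Friction and masses are not known exactly. Their poses are not given: they have to be found in the camera images.
- holder: Holder fixed to the bench: base 200 (x) x 150 (y) x 16 mm with a grey deck 6 mm higher. Origin: centre of its underside, on the bench. -x (roughly towards the robot) is the pull direction, -y the side of the scale. Fixed jaw at x +55 to +77 mm, end block at x -71 to -81 mm, both about 40 mm high. The bench on its +y side is clear up to 280 mm from the origin, along the holder's y.
- jaw: Sliding jaw (28 x 70 mm, top 40 mm above the bench) with the orange pull tab. Origin: under the tab's middle, at bench level; axes as the holder's. At holder x = +35 mm when shut (so at the start, under the cover); slides up to 70 mm to holder -x. A spring pulls it shut: about 4 N when shut, 1.2 N more per 10 mm; it returns when let go.
- tab (a point): Grip point of the orange tab, 70 mm above the bench. The tab is an upright block 16 mm thick along holder x (the pull direction), 34 mm wide along y, from 44 to 90 mm above the bench; no other part of the holder stands higher than 44 mm once the cover is off. Axes as the holder's.
- pointer (a point): Tip of the black pointer that sticks out from the jaw to the holder's -y side, over the scale: 55 mm in y from the tab's middle, at the tab's x. Pointer 3 mm wide, 30 mm above the bench. Moves with the jaw.
- mark: Red mark clipped on the white scale: 12 mm long in holder x, 18 mm in y. Origin: its centre in x, on the scale. Axes as the holder's. It lies 30 to 55 mm from the shut pointer along holder -x, differently each time; the pointer must end over the red, within 6 mm of its centre along x.
- lid_knob (a point): Middle of the black round knob (24 mm diameter, 26 mm tall) on the white dust cover; 96 mm above the cover's rim, so 112 mm above the bench while the cover sits on the holder and 96 mm when it stands on the bench. z is up when the cover is the right way up, x along the cover's length.
- lid: The loose white dust cover: an open-bottomed box 182 (x) x 132 (y) x 80 mm high, walls 3 mm, about 0.25 kg, with the knob on top. Origin: centre of its open rim at the bottom. At the start it sits over the deck on the holder's base, turned like the holder; its rim must rise 80 mm to clear the tab inside.
- finial_mid (a point): Bystander: turned wooden finial standing upright, 48 mm wide, 119 mm tall; point half-way up.
- blank_3_mid (a point): Bystander: pale wood block 55 x 60 x 30 mm; point at its centre.
- goblet_mid (a point): Bystander: dark turned goblet standing upright, 61 mm wide, 118 mm tall, on the left; point half-way up.

How it is judged:
By the outcome, as a careful person would: the job done as asked, in the order asked, and still so for the second after the job is handed in, while the arm keeps its last pose, push and grip.
It also fails if it takes over 54 s, if anything falls off the work surface, if the arm or the gripper's body presses on something with over 40 N, if the wrist force passes 120 N, or if a joint passes its speed limit or range.

## Working session

There is one attempt and no reset: what is moved stays moved. The work goes in short steps, Python scripts to look and compute and a shell command to move; the robot and the scene stay as the last step left them, time stands still between calls to the robot, and variables do not carry over. Pictures are saved under pics/ and viewed, about 8 in all and at most 12, crops included, and the job is handed in when it is done.

```bash
mkdir -p pics; ls
cat > h.py <<'E'
import numpy as np, cv2
from workcell import bot
from scipy.spatial.transform import Rotation as R
def cam(n,save=None):
    p,d=bot.camera(n)
    if save: cv2.imwrite(f'pics/{save}.png',p[:,:,::-1])
    return p,d
def world(n,rows,cols,z):
    m=bot.camera_model(n); Rm=cv2.Rodrigues(np.array(m['rvec'],float))[0]; t=np.array(m['tvec']).ravel()
    P=np.stack([(cols-m['cx'])/m['fx']*z,(rows-m['cy'])/m['fy']*z,z],-1)
    return (P-t)@Rm
def pts(n,d,mask):
    r,c=np.nonzero(mask&(d>0)); return world(n,r,c,d[r,c])
E
python3 - <<'E'
from h import *
print(bot.get_obs())
ims=[]
for n in ('scene','side'):
    p,d=cam(n); ims.append(p); print(n,bot.camera_model(n))
    for l in ('lid','lid_knob','holder','mark','finial_mid','blank_3_mid','goblet_mid'):
        for r in bot.regions_of(n,l)[:2]:
            P=pts(n,d,r['pixels'])
            if len(P): print(n,l,round(r['conf'],2),r['point'],len(P),np.percentile(P,[3,50,97],axis=0).round(3).tolist())
cv2.imwrite('pics/a.png',cv2.resize(np.hstack(ims)[:,:,::-1],None,fx=.71,fy=.71))
E
```

```text
pics
{'time': 0.0, 'q': array([-7.28802027e+01,  5.01107201e+00,  1.00324597e+01,  9.50986748e+01,
        2.25949714e-04,  9.00010227e+01]), 'qd': array([ 0.05400556,  0.09278056,  0.01043525,  0.02977251, -0.01993692,
        0.09354623]), 'joint_efforts': array([ 2.96391670e-03, -5.20394862e+01,  4.64798820e+01,  1.68024190e-02,
        3.42144710e-05,  2.30627251e-06]), 'ee_pos': array([ 0.16182695, -0.52537661,  0.20826549]), 'tcp_rot': array([-8.99997754e+01,  7.72871215e-02, -7.28812253e+01]), 'wrist_force': array([ 0.21999062, -0.38930477,  0.20647425]), 'torque': array([-0.02445562, -0.01140516,  0.00927129]), 'opening': 0.08527515472197657}
scene {'fx': 530.7861955468288, 'fy': 530.7861955468288, 'cx': 278.9768483049778, 'cy': 216.37360142109347, 'rvec': array([ 0.94216616, -2.37991663,  1.1642749 ]), 'tvec': array([0.54297867, 0.22864748, 1.27376869])}
scene lid 0.92 [212.2, 331.9] 3557 [[0.417, -0.018, 0.024], [0.488, 0.076, 0.094], [0.592, 0.111, 0.102]]
scene lid_knob 0.73 [212.9, 330.7] 3656 [[0.417, -0.02, 0.02], [0.487, 0.075, 0.094], [0.592, 0.111, 0.102]]
scene hol
[... 598 characters left out ...]
c': array([0.56451402, 0.01717199, 1.35673596])}
side lid 0.91 [205.3, 292.3] 2617 [[0.428, -0.014, 0.021], [0.515, 0.097, 0.095], [0.6, 0.113, 0.101]]
side lid_knob 0.85 [207.2, 290.7] 2622 [[0.429, -0.017, 0.021], [0.515, 0.095, 0.095], [0.6, 0.113, 0.101]]
side holder 0.8 [230.0, 292.3] 316 [[0.419, 0.105, 0.004], [0.518, 0.116, 0.014], [0.607, 0.123, 0.019]]
side finial_mid 0.54 [163.7, 260.2] 238 [[0.626, -0.23, -0.001], [0.644, -0.186, 0.052], [0.664, -0.173, 0.101]]
side blank_3_mid 0.58 [173.9, 282.3] 232 [[0.514, -0.207, 0.002], [0.542, -0.162, 0.028], [0.569, -0.149, 0.033]]
side goblet_mid 0.7 [324.7, 287.0] 997 [[0.489, 0.484, 0.003], [0.515, 0.511, 0.083], [0.539, 0.539, 0.118]]
```

View pics/a.png

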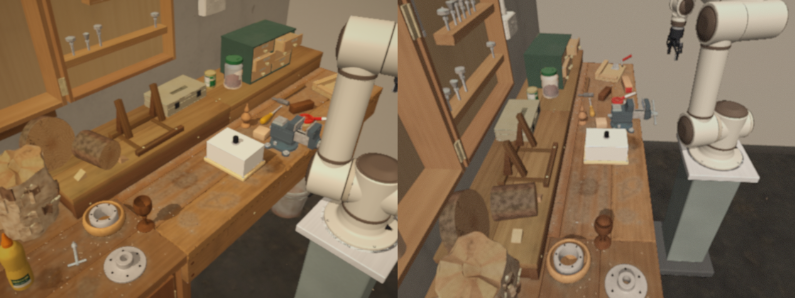

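The pictures show the white cover with its black knob at about (235,140) in the left view and (607,133) in the right. The goblet is on the left, and the finial, block and vise are on the far right. Next I fit the top face and the knob.

```bash
cat > lid.py <<'E'
from h import *
def lidfit(n,ztop):
    p,d=cam(n); r=bot.regions_of(n,'lid')
    if not r: print(n,'none'); return
    m=r[0]['pixels']; m=cv2.dilate(m.astype(np.uint8),np.ones((5,5)))>0
    rr,cc=np.nonzero(m&(d>0)); P=world(n,rr,cc,d[rr,cc]); b=p[rr,cc].max(1)
    top=(abs(P[:,2]-ztop)<.006)
    T=P[top&(b>120)]; print(n,'conf',r[0]['conf'],'top z',np.median(T[:,2]),len(T))
    q=cv2.minAreaRect(T[:,:2].astype(np.float32)*1000); print(' rect',q)
    bx=cv2.boxPoints(q); print(bx.round().tolist())
    K=P[(P[:,2]>ztop+.012)]; K=K[np.linalg.norm(K[:,:2]-np.array(q[0])/1000,axis=1)<.04]
    if len(K): print(' knob n',len(K),K.mean(0).round(4),K.min(0).round(3),K.max(0).round(3))
if __name__=='__main__':
    import sys
    for n in ('scene','side'): lidfit(n,float(sys.argv[1]))
    o=bot.get_obs(); print(o['time'],o['ee_pos'],o['tcp_rot'],o['wrist_force'],o['opening'])
E
python3 lid.py 0.096
python3 - <<'E'
from h import *
ims=[]
for n,(r,c) in (('scene',(212,330)),('side',(205,292))):
    p,d=cam(n); ims.append(cv2.resize(p[r-60:r+60,c-65:c+65],None,fx=3,fy=3))
cv2.imwrite('pics/b.png',np.hstack(ims)[:,:,::-1])
E
```

```text
scene conf 0.58 top z 0.09695773428146076 1892
 rect ((509.83221435546875, 41.983306884765625), (188.7855224609375, 137.68484497070312), 1.8681070804595947)
[[413.0, 108.0], [418.0, -30.0], [606.0, -24.0], [602.0, 114.0]]
 knob n 78 [0.5063 0.0467 0.1213] [0.495 0.028 0.11 ] [0.52  0.056 0.13 ]
side conf 0.94 top z 0.09648579325590081 1477
 rect ((514.5230712890625, 45.063316345214844), (182.55316162109375, 138.4551544189453), 1.6097277402877808)
[[421.0, 112.0], [425.0, -27.0], [608.0, -22.0], [604.0, 117.0]]
 knob n 61 [0.5152 0.0488 0.1205] [0.504 0.033 0.109] [0.526 0.057 0.13 ]
1.0 [ 0.16190657 -0.52561238  0.20896216] [-9.00009471e+01  3.29021530e-03 -7.28792914e+01] [ 0.09052173 -0.2049523  -0.23176064] 0.08559883784427877
```

View pics/b.png

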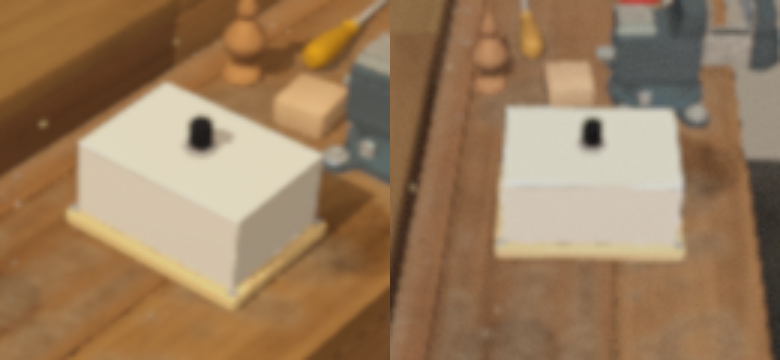

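The knob is at about (0.511, 0.044) and the yaw is about +1.7°, since the two cameras agree to within about 5 mm. The heights match (top 0.0965). I move above the knob, with the tool's x axis along the holder's x.

```bash
python3 -m jog '[[0,0,0,2,0,0,0],[0,1,2,3.6,0,0,1.5],[0,2.2,4,3.6,0,0,3],[0,3.2,5.6,3.6,0,0,4.5],[0,4.2,7.2,3.6,0,0,6]]'
python3 -m jog '[[0,1,1.6,0,0,0,1.5],[0,2,3.2,0,0,0,3],[0,3,4.8,0,0,0,4.5],[0,4,6.4,0,0,0,6],[0,5,8,0,0,0,7]]'
```

```text
time: 1.6
ee_pos: [0.2577, -0.3599, 0.2993]
tcp_rot: [-90.0, -0.1, -42.6]
wrist_force: [1.1, 0.0, -0.1]
opening: 0.0856
time: 2.1
ee_pos: [0.3828, -0.1595, 0.299]
tcp_rot: [-90.0, -0.1, -7.6]
wrist_force: [0.7, -1.2, -0.5]
opening: 0.0856
```

```bash
python3 -m jog '[[0,1.2,1.5,0,0,0,1],[0,2.4,3.2,0,0,0,1.92],[0,3.6,5,0,0,0,1.92],[0,4.7,6.6,-1,0,0,1.92],[0,4.76,7.58,-3,0,0,1.92]]'
python3 -m jog '[[0,0,0,-0.4,0,0,0],[0,0,0,-0.4,0,0,0],[0,0,0,-0.4,0,0,0]]'
python3 - <<'E'
from h import *
from scipy.optimize import least_squares
o=bot.get_obs(); p,d=cam('wrist','w1'); print(o['ee_pos'],o['tcp_rot'])
m=bot.camera_model('wrist'); T=np.array(m['tool_from_camera']); print({k:v for k,v in m.items()})
Rt=R.from_euler('xyz',o['tcp_rot'],degrees=True).as_matrix()
r,c=np.nonzero(d>0); u=(c-m['cx'])/m['fx'];v=(r-m['cy'])/m['fy'];th=np.hypot(u,v); s=np.where(th>1e-9,np.tan(th)/np.maximum(th,1e-9),1)
z=d[r,c]; P=np.stack([u*s*z,v*s*z,z],-1)@T[:3,:3].T+T[:3,3]; W=P@Rt.T+o['ee_pos']
ok=th<1.4
b=p[r,c].max(1)
for reg in bot.regions_of('wrist','lid_knob'): print('region',reg['conf'],reg['point'],reg['pixels'].sum())
near=ok&(np.hypot(W[:,0]-.511,W[:,1]-.044)<.06)
K=near&(W[:,2]>.108)&(W[:,2]<.135)&(b<80)
Q=W[K]; print('knob',len(Q), Q.mean(0),np.percentile(Q,[2,98],axis=0) if len(Q) else '')
L=ok&(abs(W[:,2]-.097)<.006)&(b>120); 
if L.sum(): q=cv2.minAreaRect(W[L][:,:2].astype(np.float32)*1000); print('top',L.sum(),np.median(W[L][:,2]),q)
E
```

```text
time: 2.6
ee_pos: [0.5027, 0.0242, 0.2361]
tcp_rot: [-90.0, -0.3, 1.8]
wrist_force: [0.1, -0.9, -0.2]
opening: 0.0856
time: 2.9
ee_pos: [0.4998, 0.0208, 0.2265]
tcp_rot: [-90.0, -0.1, 1.7]
wrist_force: [-0.3, 0.3, 0.3]
opening: 0.0854
[0.49978412 0.02081158 0.22654627] [-9.00108967e+01 -8.46635129e-02  1.68897747e+00]
{'fx': 325.19226210127806, 'fy': 325.19226210127806, 'cx': 282.24125455397086, 'cy': 208.53782214885695, 'tool_from_camera': array([[ 9.99999778e-01,  5.55238378e-05,  6.63964046e-04,
         3.85521837e-06],
       [-6.26225110e-04, -2.61991596e-01,  9.65069952e-01,
        -1.65322788e-01],
       [ 2.27537388e-04, -9.65070153e-01, -2.61991503e-01,
         6.56845187e-02],
       [ 0.00000000e+00,  0.00000000e+00,  0.00000000e+00,
         1.00000000e+00]])}
region 0.76 [170.2, 294.0] 26319
region 0.36 [319.1, 306.1] 1625
knob 601 [0.51247416 0.04272013 0.12551939] [[0.50259233 0.03223523 0.11644922]
 [0.52253849 0.05270288 0.12775159]]
top 48137 0.09745932886311143 ((579.8382568359375, -97.11993408203125), (703.1613159179688, 578.8531494140625), 16.866214752197266)
```

View pics/w1.png

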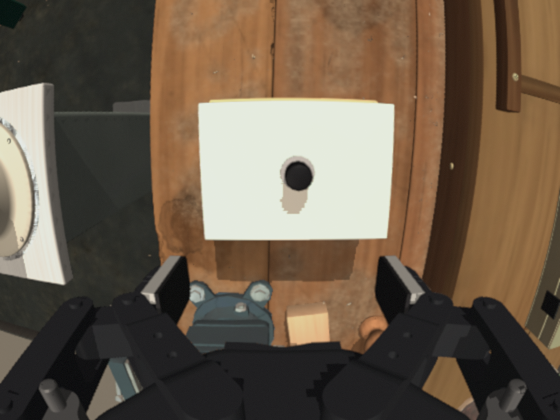

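The picture shows the knob at pixel (298,176). It measures (0.5125, 0.0427) with its top at 0.126, which agrees with the scene cameras. I descend, grip and lift.

```bash
python3 -m jog '[[0,0.51,0.88,-1,0,0,0],[0,0.51,0.88,-2.5,0,0,0],[0,0.51,0.88,-4,0,0,0],[0,0.51,0.88,-4.96,0,0,0],[0,0.51,0.88,-4.96,0,0,0]]'
python3 -m jog '[[1,0,0,0,0,0,0],[1,0,0,0,0,0,0],[1,0,0,0,0,0,0],[1,0,0,0,0,0,0],[1,0,0,0,0,0,0]]' 70
```

```text
time: 3.5
ee_pos: [0.5113, 0.0425, 0.0992]
tcp_rot: [-90.0, 0.2, 1.6]
wrist_force: [-0.8, 0.3, -0.1]
opening: 0.0854
time: 4.0
ee_pos: [0.5136, 0.0435, 0.1033]
tcp_rot: [-90.0, -0.2, 1.7]
wrist_force: [-6.8, 2.2, 32.2]
opening: 0.0137
```

```bash
python3 -m jog '[[1,0,0,0,0,0,0]]'
python3 - <<'E'
from h import *
p,d=cam('wrist'); cv2.imwrite('pics/w2.png',p[:,:,::-1])
E
```

```text
time: 4.1
ee_pos: [0.5137, 0.0436, 0.1037]
tcp_rot: [-90.0, -0.2, 1.7]
wrist_force: [-2.6, 0.6, 15.4]
opening: 0.0003
```

View pics/w2.png

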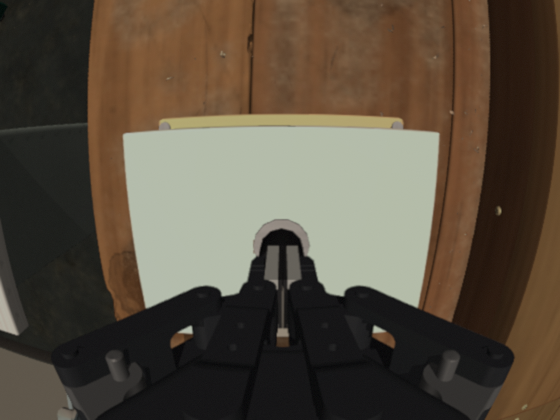

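The fingers have shut without holding the knob, which now shows just beyond the tips at (282,235). I'll measure where everything is.

```bash
cat >> h.py <<'E'
def wcloud():
    o=bot.get_obs(); p,d=bot.camera('wrist'); m=bot.camera_model('wrist'); T=np.array(m['tool_from_camera'])
    Rt=R.from_euler('xyz',o['tcp_rot'],degrees=True).as_matrix()
    r,c=np.indices(d.shape); u=(c-m['cx'])/m['fx'];v=(r-m['cy'])/m['fy'];th=np.maximum(np.hypot(u,v),1e-9); s=np.tan(th)/th
    P=np.stack([u*s*d,v*s*d,d],-1)@T[:3,:3].T+T[:3,3]; W=P@Rt.T+o['ee_pos']; W[(d<=0)|(th>1.4)]=np.nan
    return o,p,d,W
E
python3 - <<'E'
from h import *
o,p,d,W=wcloud()
for r in range(205,345,8): print(r,[(c,tuple((W[r,c]*1000).round().tolist()),int(p[r,c].max())) for c in (262,273,282,291,300)])
ims=[]
for n,(r,c) in (('scene',(200,330)),('side',(195,292))):
    p,d=cam(n); ims.append(cv2.resize(p[r-50:r+50,c-65:c+65],None,fx=3,fy=3))
cv2.imwrite('pics/c.png',np.hstack(ims)[:,:,::-1])
E
```

```text
205 [(262, (502.0, 64.0, 98.0), 188), (273, (508.0, 64.0, 96.0), 188), (282, (513.0, 64.0, 96.0), 187), (291, (518.0, 65.0, 97.0), 188), (300, (523.0, 65.0, 96.0), 188)]
213 [(262, (502.0, 59.0, 96.0), 188), (273, (508.0, 60.0, 97.0), 188), (282, (513.0, 60.0, 97.0), 188), (291, (518.0, 60.0, 96.0), 188), (300, (523.0, 60.0, 96.0), 188)]
221 [(262, (502.0, 55.0, 97.0), 189), (273, (508.0, 56.0, 98.0), 135), (282, (513.0, 56.0, 99.0), 146), (291, (518.0, 56.0, 99.0), 132), (300, (523.0, 55.0, 96.0), 188)]
229 [(262, (502.0, 51.0, 100.0), 151), (273, (508.0, 51.0, 98.0), 141), (282, (513.0, 53.0, 105.0), 40), (291, (518.0, 52.0, 100.0), 142), (300, (523.0, 52.0, 99.0), 146)]
237 [(262, (502.0, 47.0, 100.0), 142), (273, (509.0, 52.0, 113.0), 10), (282, (513.0, 53.0, 116.0), 14), (291, (518.0, 52.0, 114.0), 10), (300, (524.0, 47.0, 99.0), 131)]
245 [(262, (503.0, 47.0, 113.0), 15), (273, (509.0, 52.0, 124.0), 54), (282, (513.0, 52.0, 125.0), 17), (291, (518.0, 52.0, 123.0), 54), (300, (523.0, 48.0, 115.0), 10)]
253 [(262, (504.0, 47.0, 124.0), 14), (273, (509.0, 53.0, 138.0), 102), (282,
[... 1272 characters left out ...]
61.0, 194.0), 19)]
317 [(262, (507.0, 60.0, 197.0), 24), (273, (510.0, 45.0, 175.0), 21), (282, (514.0, 38.0, 165.0), 40), (291, (516.0, 45.0, 175.0), 19), (300, (517.0, 60.0, 197.0), 23)]
325 [(262, (508.0, 59.0, 200.0), 23), (273, (510.0, 42.0, 176.0), 25), (282, (514.0, 34.0, 164.0), 54), (291, (517.0, 41.0, 175.0), 18), (300, (517.0, 59.0, 200.0), 15)]
333 [(262, (508.0, 60.0, 205.0), 18), (273, (510.0, 37.0, 174.0), 25), (282, (516.0, -22.0, 96.0), 145), (291, (517.0, 38.0, 175.0), 18), (300, (517.0, 58.0, 201.0), 10)]
341 [(262, (508.0, 58.0, 204.0), 12), (273, (510.0, 35.0, 176.0), 22), (282, (518.0, -105.0, -1.0), 76), (291, (517.0, 36.0, 177.0), 12), (300, (518.0, 52.0, 197.0), 18)]
```

View pics/c.png

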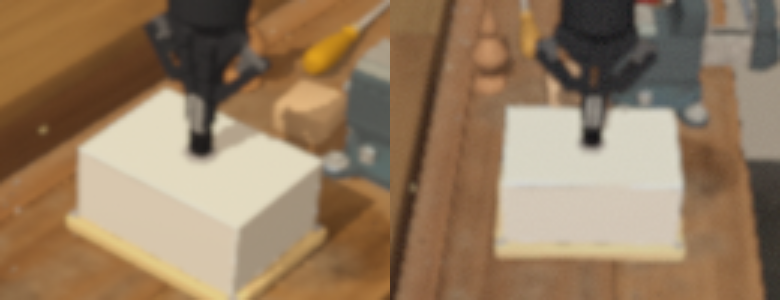

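The shut fingers stand on top of the knob, so the tips are about 20 mm behind the reported TCP. I lift off and measure the real tip position, first shut and then open.

```bash
cat > tips.py <<'E'
from h import *
o,p,d,W=wcloud(); V=W-o['ee_pos']
print(o['time'],o['ee_pos'].round(4),o['opening'],o['wrist_force'].round(1))
g=np.isfinite(V).all(-1)&(abs(V[...,0])<.075)&(abs(V[...,1])<.03)&(V[...,2]>-.03)&(V[...,2]<.06)
g&=W[...,2]>.132
for s in (-1,1):
    Q=V[g&(np.sign(V[...,0])==s)]
    if len(Q): print(s,len(Q),'z lowest',np.percentile(Q[:,2],[0,1,5]).round(4),Q[Q[:,2]<np.percentile(Q[:,2],4)].mean(0).round(4))
K=np.isfinite(W).all(-1)&(np.hypot(W[...,0]-.512,W[...,1]-.043)<.02)&(W[...,2]>.104)&(W[...,2]<.132)
if K.sum(): print('knob',K.sum(),np.percentile(W[K],[2,50,98],axis=0).round(4).tolist())
E
python3 -m jog '[[1,0,0,1,0,0,0],[1,0,0,2.6,0,0,0],[1,0,0,2.6,0,0,0]]'; python3 tips.py
python3 -m jog '[[0.6,0,0,0,0,0,0],[0.6,0,0,0,0,0,0],[0.6,0,0,0,0,0,0]]'; python3 tips.py
python3 -m jog '[[0,0,0,0,0,0,0],[0,0,0,0,0,0,0],[0,0,0,0,0,0,0],[0,0,0,0,0,0,0],[0,0,0,0,0,0,0]]'; python3 tips.py
```

```text
time: 4.6
ee_pos: [0.5144, 0.0436, 0.1715]
tcp_rot: [-90.0, -0.4, 1.7]
wrist_force: [0.5, 0.5, 0.3]
opening: 0.0001
4.6 [0.5144 0.0436 0.1715] 7.328105134216941e-05 [0.5 0.5 0.3]
-1 1023 z lowest [0.0267 0.0273 0.0298] [-0.0041  0.0099  0.0281]
1 913 z lowest [0.0264 0.0276 0.0299] [0.0045 0.0096 0.0282]
knob 1054 [[0.503, 0.0319, 0.1068], [0.5133, 0.0444, 0.1258], [0.5237, 0.053, 0.1275]]
time: 4.95
ee_pos: [0.5121, 0.0434, 0.165]
tcp_rot: [-90.0, 0.1, 1.7]
wrist_force: [0.5, 0.6, 0.5]
opening: 0.0337
4.95 [0.5121 0.0434 0.165 ] 0.03366951197980918 [0.5 0.6 0.5]
-1 1312 z lowest [0.023  0.0255 0.0288] [-0.0174  0.0009  0.0264]
1 1333 z lowest [0.0225 0.0254 0.0289] [0.0175 0.0021 0.0266]
knob 1112 [[0.5028, 0.0321, 0.1062], [0.5133, 0.0445, 0.1259], [0.5239, 0.0529, 0.1275]]
time: 5.5
ee_pos: [0.5125, 0.0434, 0.1661]
tcp_rot: [-90.0, -0.0, 1.7]
wrist_force: [0.6, 0.4, -0.2]
opening: 0.0857
5.5 [0.5125 0.0434 0.1661] 0.08566174514051589 [ 0.6  0.4 -0.2]
-1 1305 z lowest [0.0349 0.0367 0.0387] [-0.0426 -0.0021  0.0371]
1 1299 z lowest [0.0351 0.0365 0.0387] [0.0428 0.0011 0.0371]
knob 1105 [[0.5029, 0.0321, 0.1062], [0.5133, 0.0444, 0.1259], [0.5239, 0.053, 0.1275]]
```

The fingertips really sit about 22–25 mm behind the reported TCP when nearly shut, and 36 mm when open. The contact on the knob top confirms this. I correct by going 22 mm deeper.

```bash
python3 -m jog '[[0.4,0.03,0,-1,0,0,0],[0.4,0.03,0,-2.2,0,0,0],[0.4,0.03,0,-3.4,0,0,0],[0.4,0.03,0,-3.4,0,0,0]]'
python3 -m jog '[[1,0,0,0,0,0,0],[1,0,0,0,0,0,0],[1,0,0,0,0,0,0],[1,0,0,0,0,0,0],[1,0,0,0,0,0,0]]' 80
```

```text
time: 5.95
ee_pos: [0.511, 0.0432, 0.0773]
tcp_rot: [-90.0, 0.4, 1.7]
wrist_force: [-0.7, -0.6, 0.5]
opening: 0.0512
time: 6.45
ee_pos: [0.5144, 0.0435, 0.0834]
tcp_rot: [-90.0, -0.2, 1.7]
wrist_force: [-0.5, 0.4, 6.7]
opening: 0.0212
```

```bash
python3 -m jog '[[1,0,0,0.3,0,0,0],[1,0,0,0.8,0,0,0],[1,0,0,1.4,0,0,0],[1,0,0,2,0,0,0],[1,0,0,2,0,0,0]]'; python3 -m jog '[[1,0,0,0,0,0,0],[1,0,0,0,0,0,0]]'
```

```text
time: 6.95
ee_pos: [0.5146, 0.0435, 0.1342]
tcp_rot: [-90.0, -0.2, 1.7]
wrist_force: [-0.4, 0.7, -2.4]
opening: 0.0215
time: 7.15
ee_pos: [0.513, 0.0434, 0.1305]
tcp_rot: [-90.0, 0.1, 1.7]
wrist_force: [-0.9, 0.1, -2.1]
opening: 0.0212
```

The cover hangs from the gripper (−2.4 N). I raise it clear of the tab and carry it to +y.

```bash
python3 -m jog '[[1,0,0,0.8,0,0,0],[1,0,0,1.8,0,0,0],[1,0,0,2.6,0,0,0],[1,0,0,2.6,0,0,0],[1,0,0,2.6,0,0,0]]'
python3 -m jog '[[1,-0.02,0.8,0,0,0,0],[1,-0.06,2,0,0,0,0],[1,-0.1,3.4,0,0,0,0],[1,-0.14,4.8,0,0,0,0],[1,-0.18,6,0,0,0,0]]'
python3 -m jog '[[1,-0.02,0.8,0,0,0,0],[1,-0.02,1.1,0,0,0,0],[1,-0.02,1.1,0,0,0,0],[1,-0.02,1.1,0,0,0,0],[1,-0.02,1.1,0,0,0,0]]'
```

```text
time: 7.65
ee_pos: [0.5132, 0.0434, 0.195]
tcp_rot: [-90.0, 0.0, 1.7]
wrist_force: [0.5, 0.2, -3.4]
opening: 0.0213
time: 8.15
ee_pos: [0.5079, 0.1948, 0.1939]
tcp_rot: [-90.0, 0.1, 1.7]
wrist_force: [-0.3, -0.2, -2.4]
opening: 0.0214
time: 8.65
ee_pos: [0.5083, 0.2199, 0.1959]
tcp_rot: [-90.0, 0.0, 1.7]
wrist_force: [0.2, -0.3, -2.4]
opening: 0.0211
```

Run:
```python
from h import *
print(bot.get_obs()['ee_pos'])
ims=[]
for n,(r,c) in (('scene',(215,310)),('side',(230,292))):
    p,d=cam(n); ims.append(cv2.resize(p[r-90:r+90,c-90:c+90],None,fx=2.2,fy=2.2))
cv2.imwrite('pics/d.png',np.hstack(ims)[:,:,::-1])
```

```text
[0.50831761 0.21994547 0.19587861]
```

View pics/d.png

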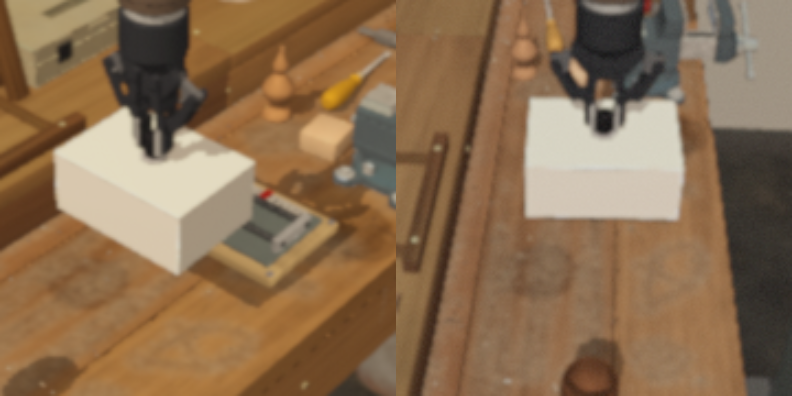

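The cover hangs level over clear bench, with the holder uncovered and its red mark in view. I lower it.

```bash
python3 -m jog '[[1,0,0,-1,0,0,0],[1,0,0,-2.4,0,0,0],[1,0,0,-3.8,0,0,0],[1,0,0,-4.6,0,0,0],[1,0,0,-4.8,0,0,0]]'
python3 -m jog '[[1,0,0,-0.1,0,0,0],[1,0,0,-0.2,0,0,0],[1,0,0,-0.2,0,0,0]]'
```

```text
time: 9.25
ee_pos: [0.507, 0.2198, 0.0735]
tcp_rot: [-90.1, 0.2, 1.7]
wrist_force: [0.1, -1.0, -2.1]
opening: 0.0212
time: 9.55
ee_pos: [0.5089, 0.2211, 0.0722]
tcp_rot: [-90.0, -0.1, 1.7]
wrist_force: [0.2, 0.1, -2.1]
opening: 0.0215
```

```bash
python3 -m jog '[[1,0,0,-0.08,0,0,0],[1,0,0,-0.16,0,0,0],[1,0,0,-0.16,0,0,0]]';python3 -m jog '[[1,0,0,-0.08,0,0,0],[1,0,0,-0.12,0,0,0],[1,0,0,-0.12,0,0,0]]'
```

```text
time: 9.85
ee_pos: [0.5086, 0.2211, 0.0674]
tcp_rot: [-90.0, -0.0, 1.7]
wrist_force: [-0.0, 0.2, -1.0]
opening: 0.0214
time: 10.15
ee_pos: [0.5087, 0.2212, 0.0673]
tcp_rot: [-89.9, -0.2, 1.7]
wrist_force: [-6.6, -3.0, 20.6]
opening: 0.0212
```

Contact (20 N at z 0.067). I ease off, release, rise and check.

```bash
python3 -m jog '[[1,0,0,0.08,0,0,0],[0.4,0,0,0.08,0,0,0],[0.4,0,0,0.08,0,0,0],[0.4,0,0,0.08,0,0,0]]'
python3 -m jog '[[0.2,0,0,0.8,0,0,0],[0,0,0,2.2,0,0,0],[0,0,0,4,0,0,0],[0,0,0,5,0,0,0],[0,0,0,5,0,0,0]]'
python3 lid.py 0.0805
python3 - <<'E'
from h import *
ims=[]
for n in ('scene','side'):
    p,d=cam(n)
    m=((p[...,0]>150)&(p[...,1]<70)&(p[...,2]<70)) ; P=pts(n,d,m); P=P[(abs(P[:,0]-.5)<.12)&(abs(P[:,1]-.03)<.11)] if len(P) else P
    if len(P): print(n,'red',len(P),P.mean(0),P.min(0),P.max(0))
    m=((p[...,0]>180)&(p[...,1]>70)&(p[...,1]<150)&(p[...,2]<60)); P=pts(n,d,m); P=P[(abs(P[:,0]-.5)<.12)&(abs(P[:,1]-.04)<.1)&(P[:,2]>.04)]
    if len(P): print(n,'orange',len(P),P.mean(0),P.min(0),P.max(0))
    for l in ('tab','pointer','mark','holder','jaw'):
        for r in bot.regions_of(n,l)[:1]:
            Q=pts(n,d,r['pixels']); print(n,l,round(r['conf'],2),len(Q),np.percentile(Q,[3,50,97],axis=0).round(3).tolist())
E
```

```text
time: 10.55
ee_pos: [0.5082, 0.2209, 0.0658]
tcp_rot: [-90.0, 0.0, 1.7]
wrist_force: [-0.1, -0.0, 0.1]
opening: 0.0515
time: 11.05
ee_pos: [0.5097, 0.2215, 0.1951]
tcp_rot: [-89.9, -0.3, 1.7]
wrist_force: [0.6, 0.1, 0.1]
opening: 0.0859
scene conf 0.78 top z 0.08089340722465721 2337
 rect ((505.14935302734375, 219.3238983154297), (186.97254943847656, 137.36000061035156), 2.4320051670074463)
[[409.0, 284.0], [415.0, 147.0], [601.0, 155.0], [596.0, 292.0]]
 knob n 91 [0.5025 0.2229 0.105 ] [0.492 0.209 0.094] [0.519 0.233 0.113]
side conf 0.6 top z 0.08045550421307583 2050
 rect ((509.88006591796875, 220.8773651123047), (181.9493408203125, 136.8082733154297), 2.021219491958618)
[[417.0, 286.0], [421.0, 149.0], [603.0, 156.0], [598.0, 292.0]]
 knob n 74 [0.5103 0.2259 0.1053] [0.498 0.212 0.093] [0.521 0.234 0.112]
11.25 [0.50787727 0.22075928 0.18959884] [-90.046088     0.11088385   1.7211686 ] [ 0.42534568 -0.05929754  0.5656581 ] 0.08517367164720017
scene red 5 [ 0.51129307 -0.01221199  0.02520429] [ 0.50862666 -0.01711182  0.02215428] [ 0.51429526 -0.00340334  0.02681461]
scene oran
[... 250 characters left out ...]
.538, 0.053, 0.044], [0.557, 0.078, 0.091]]
scene holder 0.57 2056 [[0.41, -0.028, 0.008], [0.484, 0.053, 0.024], [0.582, 0.108, 0.08]]
scene jaw 0.54 339 [[0.53, 0.012, 0.027], [0.539, 0.054, 0.046], [0.556, 0.078, 0.092]]
side orange 15 [0.5490631  0.05964426 0.07036803] [0.54607346 0.05202552 0.05058985] [0.55349147 0.0646737  0.0914718 ]
side tab 0.72 3321 [[0.423, 0.162, 0.007], [0.509, 0.265, 0.079], [0.595, 0.29, 0.085]]
side pointer 0.54 151 [[0.539, 0.029, 0.031], [0.549, 0.061, 0.049], [0.56, 0.08, 0.092]]
side holder 0.87 1252 [[0.422, -0.018, 0.015], [0.517, 0.049, 0.024], [0.606, 0.086, 0.076]]
side jaw 0.7 187 [[0.536, 0.022, 0.024], [0.549, 0.061, 0.043], [0.564, 0.08, 0.091]]
```

The cover stands flat (top at 0.0805). Expected tab position is (0.5475, 0.044). I move above it and look with the wrist camera.

```bash
python3 -m jog '[[0,0.3,-1.4,0,0,0,0],[0,0.7,-3,0,0,0,0],[0,1.1,-4.8,0,0,0,0],[0,1.5,-6.5,0,0,0,0],[0,1.58,-7.1,0,0,0,0]]'
python3 -m jog '[[0,0,0,0,0,0,0],[0,0,0,0,0,0,0]]'
cat > w.py <<'E'
from h import *
import sys
o,p,d,W=wcloud(); cv2.imwrite(f'pics/{sys.argv[1]}.png',p[:,:,::-1]); np.savez('w.npz',W=W,p=p)
print(o['time'],o['ee_pos'].round(4),o['tcp_rot'].round(2),o['wrist_force'].round(1),o['opening'])
H=cv2.cvtColor(p,cv2.COLOR_RGB2HSV); h,s,v=[H[...,i].astype(int) for i in range(3)]
box=np.isfinite(W).all(-1)&(abs(W[...,0]-.512)<.11)&(abs(W[...,1]-.03)<.09)
a=np.deg2rad(1.7); C=np.array([.5125,.043]); hx=lambda Q:(Q[:,:2]-C)@np.array([[np.cos(a),-np.sin(a)],[np.sin(a),np.cos(a)]])
for n,m in (('red',box&((h<5)|(h>174))&(s>170)&(v>100)&(W[...,2]<.045)),('orange',box&(h>=5)&(h<18)&(s>170)&(v>120)&(W[...,2]>.085)),('black',box&(v<50)&(W[...,2]>.024)&(W[...,2]<.037)&(W[...,1]<.02))):
    k,l,st,ce=cv2.connectedComponentsWithStats(m.astype(np.uint8))
    for i in sorted(range(1,k),key=lambda i:-st[i,4])[:3]:
        if st[i,4]<12: continue
        Q=W[l==i]; print(n,st[i].tolist(),ce[i].round(1),'xyz',np.percentile(Q,[2,50,98],axis=0).round(4).tolist(),'holder',np.percentile(hx(Q)*1000,[2,50,98],axis=0).round(1).tolist())
E
python3 w.py w3
```

```text
time: 12.35
ee_pos: [0.5483, 0.0402, 0.1911]
tcp_rot: [-90.0, -0.0, 1.6]
wrist_force: [0.2, 0.5, -1.5]
opening: 0.0852
time: 12.55
ee_pos: [0.5477, 0.0439, 0.1911]
tcp_rot: [-90.0, 0.0, 1.7]
wrist_force: [-0.8, 1.1, -0.4]
opening: 0.0854
12.55 [0.5477 0.0439 0.1911] [-89.98   0.     1.69] [-0.8  1.1 -0.4] 0.08542008357969463
red [247, 226, 10, 17, 151] [251.  234.1] xyz [[0.5112, -0.0189, 0.0239], [0.5156, -0.01, 0.0251], [0.5201, -0.0007, 0.0265]] holder [[-3.0, -62.0], [1.5, -53.1], [6.0, -43.8]]
orange [274, 182, 18, 38, 643] [282.6 200.4] xyz [[0.5408, 0.0287, 0.0866], [0.5481, 0.0443, 0.0901], [0.5552, 0.0588, 0.0917]] holder [[28.4, -15.3], [36.0, 0.5], [42.8, 14.8]]
black [281, 225, 4, 13, 29] [282.7 229.4] xyz [[0.5484, -0.0092, 0.031], [0.5499, -0.0006, 0.0323], [0.5511, 0.0041, 0.0334]] holder [[34.7, -53.2], [36.2, -44.7], [37.3, -40.0]]
```

View pics/w3.png

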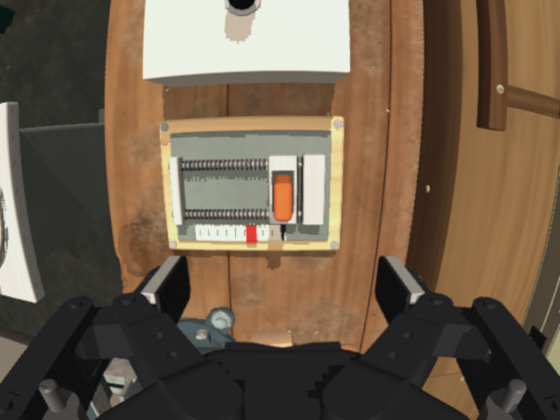

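The picture shows the tab at pixel (283,200), the pointer at (283,229) and the red mark at (251,234). Along holder x that puts the tab at 36.0 mm, the pointer at 36.2 and the mark at 1.5, so the pull is about 34.6 mm. I descend and grip.

```bash
python3 -m jog '[[0.4,0.01,0.01,-1.4,0,0,0],[0.4,0.01,0.01,-3,0,0,0],[0.4,0.01,0.01,-4.6,0,0,0],[0.4,0.01,0.01,-6,0,0,0],[0.4,0.01,0.01,-6.4,0,0,0]]'
python3 -m jog '[[0.4,0,0,0,0,0,0],[1,0,0,0,0,0,0],[1,0,0,0,0,0,0],[1,0,0,0,0,0,0],[1,0,0,0,0,0,0]]' 100
python3 w.py w4
```

```text
time: 13.1
ee_pos: [0.5455, 0.045, 0.0273]
tcp_rot: [-90.0, 0.3, 1.8]
wrist_force: [0.2, 1.2, 0.6]
opening: 0.0514
time: 13.6
ee_pos: [0.5481, 0.044, 0.0335]
tcp_rot: [-90.0, -0.1, 1.7]
wrist_force: [-7.1, 1.0, 10.5]
opening: 0.0146
13.6 [0.5481 0.044  0.0335] [-8.997e+01 -7.000e-02  1.730e+00] [-7.1  1.  10.5] 0.014646799432754007
orange [262, 257, 41, 76, 2723] [281.9 294.3] xyz [[0.541, 0.0287, 0.0863], [0.548, 0.0462, 0.09], [0.5549, 0.0592, 0.0914]] holder [[28.5, -15.4], [35.5, 2.2], [42.4, 15.1]]
```

Gripped (the opening reads 1.5–2.5 mm low, as it did on the knob). I pull along holder −x.

```bash
python3 -m jog '[[1,-0.25,-0.01,0,0,0,0],[1,-0.55,-0.02,0,0,0,0],[1,-0.85,-0.03,0,0,0,0],[1,-1.15,-0.04,0,0,0,0],[1,-1.38,-0.04,0,0,0,0]]'
python3 -m jog '[[1,0,0,0,0,0,0],[1,0,0,0,0,0,0],[1,0,0,0,0,0,0]]'
python3 w.py w5
python3 - <<'E'
from h import *
ims=[]
for n,(r,c) in (('scene',(210,340)),('side',(185,292))):
    p,d=cam(n); ims.append(cv2.resize(p[r-45:r+45,c-45:c+45],None,fx=4.4,fy=4.4,interpolation=cv2.INTER_CUBIC))
cv2.imwrite('pics/e.png',np.hstack(ims)[:,:,::-1])
E
```

```text
time: 14.15
ee_pos: [0.5158, 0.0429, 0.0335]
tcp_rot: [-90.0, -0.4, 1.7]
wrist_force: [8.3, 0.4, 3.1]
opening: 0.0147
time: 14.45
ee_pos: [0.516, 0.0429, 0.0335]
tcp_rot: [-90.0, -0.4, 1.7]
wrist_force: [7.0, 1.1, 3.9]
opening: 0.0147
14.45 [0.516  0.0429 0.0335] [-89.98  -0.35   1.72] [7.  1.1 3.9] 0.014656445740928049
orange [263, 257, 40, 76, 2698] [282.2 294.3] xyz [[0.5086, 0.0277, 0.0864], [0.5156, 0.0453, 0.0901], [0.5225, 0.0581, 0.0914]] holder [[-3.7, -15.4], [3.1, 2.2], [10.0, 15.0]]
```

View pics/w5.png

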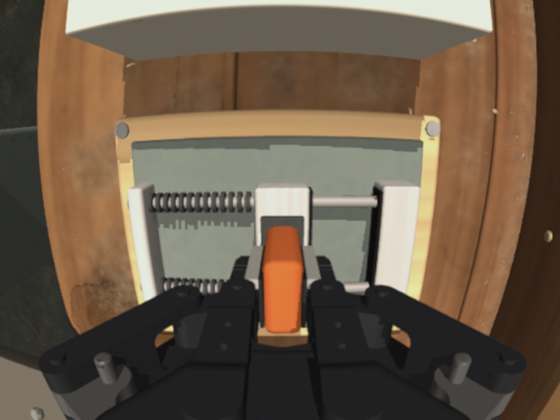

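View pics/e.png

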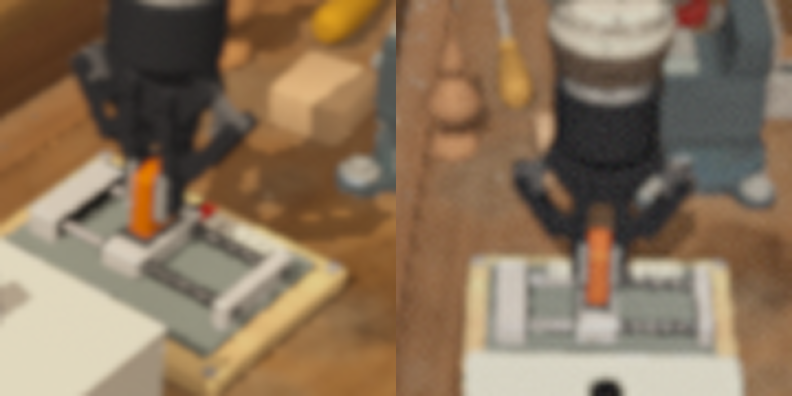

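The tab is held and has moved about 32.5 mm of the 34.6 mm. I pull another 2 mm and check that it holds.

```bash
python3 -m jog '[[1,-0.09,0,0,0,0,0],[1,-0.09,0,0,0,0,0],[1,-0.09,0,0,0,0,0],[1,-0.09,0,0,0,0,0],[1,-0.09,0,0,0,0,0]]'
python3 -m jog '[[1,0,0,0,0,0,0],[1,0,0,0,0,0,0],[1,0,0,0,0,0,0],[1,0,0,0,0,0,0],[1,0,0,0,0,0,0]]'
python3 w.py w6; python3 lid.py 0.0805
python3 - <<'E'
from h import *
for n in ('scene','side'):
    p,d=cam(n)
    for l in ('mark','finial_mid','blank_3_mid','goblet_mid'):
        for r in bot.regions_of(n,l)[:1]:
            Q=pts(n,d,r['pixels']); print(n,l,round(r['conf'],2),len(Q),np.percentile(Q,[3,50,97],axis=0).round(3).tolist())
p,d=cam('scene'); cv2.imwrite('pics/f.png',cv2.resize(p[175:240,320:400],None,fx=8,fy=8,interpolation=cv2.INTER_CUBIC)[:,:,::-1])
E
```

```text
time: 15.1
ee_pos: [0.5138, 0.0428, 0.0335]
tcp_rot: [-90.0, -0.4, 1.7]
wrist_force: [8.0, 1.2, 3.2]
opening: 0.0147
time: 15.6
ee_pos: [0.5139, 0.0429, 0.0335]
tcp_rot: [-90.0, -0.4, 1.7]
wrist_force: [7.9, 0.3, 4.3]
opening: 0.0147
15.6 [0.5139 0.0429 0.0335] [-89.98  -0.36   1.72] [7.9 0.3 4.3] 0.014741425596697878
orange [263, 257, 40, 76, 2695] [282.2 294.3] xyz [[0.5065, 0.0275, 0.0862], [0.5135, 0.0452, 0.09], [0.5204, 0.058, 0.0913]] holder [[-5.8, -15.6], [1.0, 2.2], [7.9, 15.0]]
scene conf 0.79 top z 0.08095532327593713 2324
 rect ((505.62286376953125, 219.23597717285156), (187.66000366210938, 140.1839599609375), 1.9461417198181152)
[[409.0, 286.0], [414.0, 146.0], [602.0, 152.0], [597.0, 292.0]]
 knob n 88 [0.5023 0.223  0.1056] [0.493 0.21  0.093] [0.517 0.233 0.115]
side conf 0.58 top z 0.08049901830191133 2044
 rect ((510.0396728515625, 221.64935302734375), (181.82373046875, 136.673095703125), 1.8833190202713013)
[[417.0, 287.0], [421.0, 150.0], [603.0, 156.0], [599.0, 293.0]]
 knob n 73 [0.5103 0.2257 0.1053] [0.498 0.211 0.093] [0.521 0.234 0.115]
15.85 [0.51387866 0.04283272 0.03349144] [-89.98485328  -0.36215017   1.72066758] [7.42727356 0.29419831 4.06589291] 0.014988892707297145
scene blank_3_mid 0.68 359 [[0.508, -0.212, 0.002], [0.533, -0.17, 0.028], [0.564, -0.151, 0.035]]
scene goblet_mid 0.58 1050 [[0.482, 0.482, 0.003], [0.507, 0.511, 0.088], [0.539, 0.537, 0.118]]
side finial_mid 0.72 206 [[0.626, -0.201, 0.002], [0.643, -0.185, 0.05], [0.663, -0.172, 0.096]]
side blank_3_mid 0.54 208 [[0.501, 0.034, 0.024], [0.516, 0.059, 0.046], [0.53, 0.08, 0.092]]
side goblet_mid 0.76 1007 [[0.491, 0.483, 0.003], [0.516, 0.51, 0.083], [0.54, 0.54, 0.118]]
```

View pics/f.png

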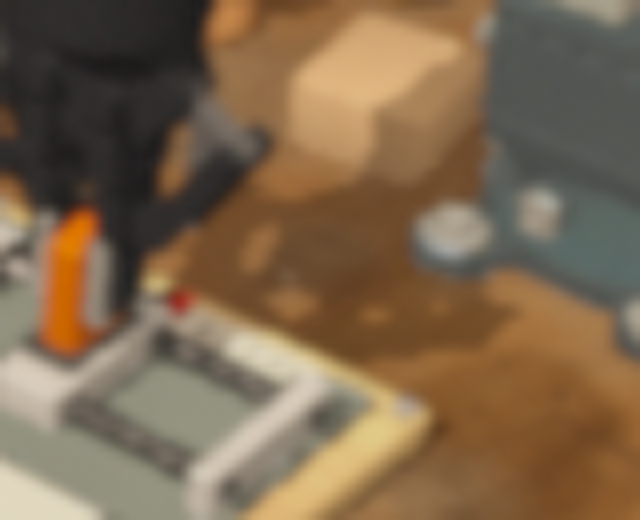

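The tab has travelled 34.5 mm, so the pointer is at about holder x 1.6 mm and the mark at 1.5. It stayed steady under the spring load, so I hand in.

```bash
python3 -c "
from workcell import bot
print(bot.job_done())"
```

```text
the job is handed in; nothing more can be done
None
```

The dust cover is off and stands flat and right way up on the bench, about 178 mm to the holder's +y side. The spring jaw is pulled back to the red mark, and I handed in while still gripping the tab. That was at about 16 s of the 54 s.

- **First grip failed:** the fingers shut on top of the knob instead of around it. The real fingertips sit about 22 mm behind the reported TCP. It pressed down with about 32 N at most, under the 40 N limit. I measured the offset, went 22 mm deeper, and the second grip held.
- **Cover:** its top measures 80.5–81 mm above the bench in both cameras, and it had not shifted after the pull.
- **Jaw:** the tab moved 34.5 mm against the 34.6 mm needed. That puts the pointer within about 1 mm of the mark's centre, and it held steady for about 1 s with roughly 8 N of spring load. This is worked out from the tab's travel; the gripper hid the pointer tip in the last pictures.
- **Bystanders:** the goblet, finial and wood block measured where they were at the start, within measurement noise. In the last check the side camera reported the block at the tab's position. I took that as a false detection, because the scene camera showed the block in its place.

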